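# Clamp an offcut in the cam press and hold the lever at full lift

## Task

I want to drill the long wood offcut: lay it lengthwise on the bed of the cam press, square and centred between the end stop and the jaw, and let go of it while the lever is still open. Then take the lever by its upright handle and swing it round to the cam's highest lift, where the lever points straight away from the end stop in line with the bed and the jaw squeezes the offcut flush against the stop. The lever springs back if released, so finish while still holding the handle there, and leave the other things on the bench alone.

Things in the scene. Friction and masses are not known exactly. Their poses are not given: they have to be found in the camera images.
- offcut_center (a point): Centre of the loose softwood bar to be clamped, 160 x 42 x 39 mm, 0.1 to 0.19 kg; the point is 19.5 mm above its underside. Own x along its length, y across its 42 mm width, z up. It starts on the bench in front of the robot, about the middle or left of it. The short flat offcut is not needed. A tall bucket stands behind it to the left: carry it sideways first.
- long_offcut: The same bar; origin at the centre of its underside, axes as above.
- press_seat (a point): Where the offcut's centre belongs when on the bed, centred and flush with the stop; 34.5 mm above the bench. Axes as press. The stop's inner face is 80 mm from here along +y, the open jaw's face 96.5 mm along -y: 16.5 mm of lengthwise play (8 mm towards -y is mid-way). The jaw pushes the offcut the rest of the way to the stop.
- press: Low cam press fixed to the bench: plywood bed 70 mm wide, 320 mm long, top 15 mm above the bench. At one end a fixed wooden end stop, 62 mm wide, top 51 mm above the bench; at the other the jaw and the cam lever. Origin on the bench, on the bed's centre line, 110 mm from press_seat. Own y axis along the bed towards the stop, x across it, z up.
- jaw_pad: Steel jaw plate 54 mm wide, 10 mm thick, 17 to 47 mm above the bench; origin at bed height, 47 mm behind its face. The cam drives it towards the stop, 21 mm at the highest lift; with the offcut against the stop its springs give about 4.5 mm and it presses with some 14 N.
- lever_pivot (a point): A point on the upright axis about which the cam lever turns, 80 mm above the bench, on the bed's centre line, 170 mm from press_seat along its -y axis. Axes as press_seat.
- handle_center (a point): Middle of the upright round wooden handle fixed to the free end of the lever, where it is gripped: 77 mm above the bench, 100 mm from the pivot axis. The handle is 22 mm in diameter, from 51 to 97 mm above the bench; the steel lever under it is 20 mm wide, its top 47 mm above the bench, a 24 mm wide collar reaches 51 mm.
- cam_lever (a joint): Lever angle, counter-clockwise from above. 0 = open, at its stop, sticking out across the bed on the robot's side; a spring (0.18 N m, rising to 0.35) returns it there. 1.75 = highest lift: the handle lies from the pivot straight along the press's -y axis, the cam's long side faces the jaw. Beyond that the lift falls; it ends at 2.35.
- short_offcut: Bystander: flat loose offcut 90 x 60 x 19 mm; origin at the centre of its underside. Leave alone.
- tape_roll: Bystander: grey tape roll, 90 mm diameter, 48 mm tall, standing flat; origin at the centre of its underside. Leave alone.

How it is judged (in metres and radians):
On the way:
1. the offcut lies on the press bed between stop and jaw, let go, with the lever still open (x of offcut_center in the frame of press_seat between -0.014 and 0.014 m and z of offcut_center in the frame of press_seat between -0.005 and 0.006 m and angle between the x axis of offcut_center and the y axis of press_seat, either way round below 0.12 rad and angle between offcut_center's own x axis and vertical between 1.51 and 1.63 rad and y of offcut_center in the frame of press_seat between -0.019 and 0.003 m and contact force between the fingers and long_offcut below 0.2 N and linear speed of long_offcut below 0.02 m/s and value of joint cam_lever below 0.2 rad), for 0.2 s.
At the end, for the whole second after the job is handed in: The lever stands within 0.13 rad of its highest lift (1.75 rad) and still, the fingers hold its handle (over 1 N), the jaw presses the offcut with over 5 N, and the offcut, not touched by the robot, lies on the bed flush with the stop (3 mm), centred within 14 mm and square within 0.12 rad (value of joint cam_lever between 1.62 and 1.88 rad and velocity of joint cam_lever between -0.1 and 0.1 rad/s and contact force between the fingers and cam_lever above 1 N and contact force between jaw_pad and long_offcut above 5 N and contact force between each of the arm, the fingers and long_offcut below 0.2 N and x of offcut_center in the frame of press_seat between -0.014 and 0.014 m and z of offcut_center in the frame of press_seat between -0.005 and 0.006 m and angle between the x axis of offcut_center and the y axis of press_seat, either way round below 0.12 rad and angle between offcut_center's own x axis and vertical between 1.51 and 1.63 rad and y of offcut_center in the frame of press_seat between -0.003 and 0.003 m); the arm keeps its last pose, push and grip.
It fails at once if a bystander (short offcut, tape roll) is moved by more than 25 mm (distance of any of short_offcut, tape_roll from where it was at the start of the episode above 0.025 m).
It also fails if it takes over 56 s, if anything falls off the work surface, if the arm or the gripper's body presses on something with over 40 N, if the wrist force passes 120 N, or if a joint passes its speed limit or range.

## Robot

A 6-joint arm with a two-finger parallel gripper is mounted at the origin on a cart in front of the work surface, level with it; the furniture and walls round the work are solid. World frame = base frame: x ahead of the robot, y to its left, z up, the work surface at z = 0. Lengths are in mm, angles in rad, forces in N, time in s.
With the tool pointing down it reaches from about 300 to 775 mm from the base axis. Payload 14.6 kg.
Tool frame: the origin (TCP) lies at the very end of the fingers, on their centre line; the grasp point (between the pads) lies 19 mm behind it; z points along the fingers, y is the line along which they close (so a half turn about z gives the same grasp; the last joint's range is limited). The gripper opens to 94 mm and grips with 3 to 60 N. Pads are 16 mm wide; open, the fingers measure 119 mm over their backs; the gripper's body (75 mm by 177 mm) begins 78 mm behind the grasp point.
Start: joints at [-1.308, 0.3, 1.521, -0, 1.321, -0.067], TCP at [178.112, -520.351, 183.946] pointing down, gripper open.
Joint ranges: [-3.03, 3.03], [-0.79, 2.21], [0.23, 2.52], [-1.04, 4.18], [0, 3.07], [-2.55, 2.55]. Speed limits (rad/s): [2.22, 2.22, 2.57, 3.14, 3.14, 3.14].

## Interface

Orientations are given as [roll, pitch, yaw] about the fixed x, y, z axes, in that order (R = Rz(yaw) Ry(pitch) Rx(roll)).
In Python, from cell import manip, camera, get_calibration gives the robot as it stands.
- The arm moves only by the tool arm_command, never from a script. Its argument "targets" is a list of rows, each an object of numbers: "hand": the opening, from -1 (shut) to 1 (fully open), so that 0 is half open; "x", "y", "z": the shift along the tool's x, y, z in m; "yaw": the turn about the tool's z in rad. In form: [{"hand": .., "x": .., "y": .., "z": .., "yaw": ..}, ...]. A call has 1 to 10 rows; each row shifts and turns the commanded pose from where the row before left it, along the tool's axes as they then stand; what a row does not reach is not made up. A row lasts 1/10 s, in which the tool goes at most 50 mm and 8.59 degrees, less where a joint would pass 70% of its speed; a pose out of reach is approached as far as the arm can. A call is refused whole if a number of a shift passes 0.05 or a number of a turn 0.15, either way. A call with a gripper value outside its range is refused whole. The fingers move at their own pace and stop on an object; "newtons" is the grip in N (left out, the last holds). Time passes only in rows, so rows that do not move let the fingers close. It gives the time, the measured TCP pose, the force, the opening and the grip force at its end, in the units of the state.
- manip.read_state(): the state, without advancing time (a new reading comes with each control period).
- camera(name): name is "side" or "top" or "wrist"; returns the picture (480x640x3 uint8, red, green, blue); there is no depth.
- get_calibration(name): a dict with "K" (3x3 intrinsics, pixels), "cam_to_world" (4x4, takes a point from camera to world coordinates). Camera axes: x right, y up, looking along -z (the intrinsics and any distortion apply to the point x, -y, -z); pixel columns grow to the right and rows downward; lengths in mm; the calibration is good to about 2 mm. A picture is of the moment at which its call begins: read the wrist's pose just before it. get_calibration takes no time and is no camera call; for the wrist camera it gives the pose at the moment of the call.
- manip.sign_off(): hands the job in; it is judged then, once.
The state is a dict: "clock": time; "joints": joint angles; "qd": joint speeds; "effort": joint torques, N m; "eef_pos": TCP position; "eef_rot": TCP orientation; "wrist_force": force on the tool from outside, world axes, zero at the start; "moment": the same for the moment, N m; "finger_gap": finger opening in mm; "finger_force": force on a finger pad.
Only numpy, scipy, OpenCV 4.12 (cv2) and the standard library are available. Lean on these libraries where they do the work, as an engineer would, in place of code of your own. Each camera call takes 0.05 s, during which the arm holds its last target. There are 200 camera calls.

## Working session

There is one attempt and no reset: what is moved stays moved. The work goes in short steps, Python scripts to look and compute and a tool call to move; the robot and the scene stay as the last step left them, time stands still between calls to the robot, and variables do not carry over. Pictures are saved under pics/ and viewed, at most 10 in all, crops included, and the job is handed in when it is done.

Besides the shell and the picture viewer there is one more tool, called after ">>>" by a JSON object that holds its "fn" and its "kwargs". arm_command: Moves the arm, as the interface text tells. Its arguments: {"type":"object","properties":{"targets":{"type":"array"},"newtons":{"type":"number"}},"required":["targets"]}

```bash
mkdir -p pics
python3 - <<'E'
from cell import manip,camera,get_calibration
import cv2
for n in("top","side"):
    cv2.imwrite(f"pics/{n}0.png",camera(n)[:,:,::-1]); c=get_calibration(n);print(n,c)
s=manip.read_state();print(s)
E
```

```text
top {'K': array([[467.74861042,   0.        , 322.4092606 ],
       [  0.        , 467.74861042, 239.84299288],
       [  0.        ,   0.        ,   1.        ]]), 'cam_to_world': array([[ 2.61312660e-02,  9.97579557e-01, -6.44374518e-02,
         4.50167785e+02],
       [-9.99589812e-01,  2.68308676e-02,  1.00155684e-02,
        -2.27661242e+02],
       [ 1.17202390e-02,  6.41493008e-02,  9.97871486e-01,
         9.89599358e+02],
       [ 0.00000000e+00,  0.00000000e+00,  0.00000000e+00,
         1.00000000e+00]])}
side {'K': array([[612.32276922,   0.        , 318.18158052],
       [  0.        , 612.32276922, 235.49386406],
       [  0.        ,   0.        ,   1.        ]]), 'cam_to_world': array([[ 9.36046967e-01,  1.29394691e-01, -3.27220245e-01,
         2.63207061e+01],
       [-3.51803081e-01,  3.25329601e-01, -8.77721620e-01,
        -1.51618542e+03],
       [-7.11808624e-03,  9.36705751e-01,  3.50045238e-01,
         5.97722979e+02],
       [ 0.00000000e+00,  0.00000000e+00,  0.00000000e+00,
         1.00000000e+00]])}
{'clock': 0.1, 'joints': array([-1.30757992e+00,  3.00417156e-01,  1.52152502e+00, -3.02600980e-05,
        1.32072038e+00, -6.65964676e-02]), 'qd': array([-1.77193053e-03, -2.48392707e-03, -3.09110025e-03, -1.84972015e-04,
       -2.10778861e-05,  1.03121873e-03]), 'effort': array([ 7.82167390e-04, -5.32644117e+01, -3.53283548e+01,  7.08883395e-02,
        2.34798691e-02, -9.07089384e-05]), 'eef_pos': array([ 178.0474222 , -520.1006337 ,  183.43965386]), 'eef_rot': array([-3.14052317e+00, -4.19530906e-05,  3.29820361e-01]), 'wrist_force': array([ 0.22528642,  0.39988534, -0.35754814]), 'moment': array([-0.00157253,  0.03771806, -0.00724799]), 'finger_force': 0.0, 'finger_gap': 93.79417728273137}
```

View pics/top0.png

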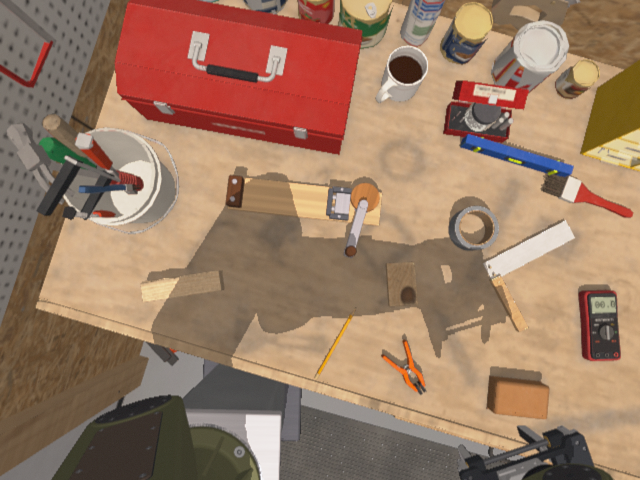

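View pics/side0.png

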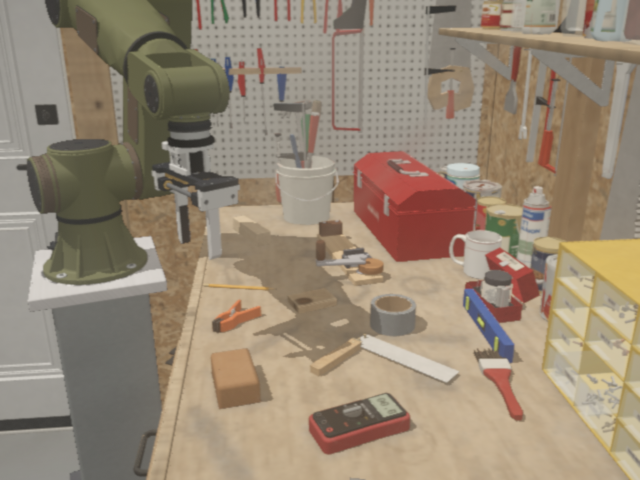

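The top view shows the offcut at about (142–223, 272–300). The stop is at (235,192), the pivot near (365,197), the handle near (351,251), the tape roll at (473,228), the short offcut at (402,284), and the bucket at the left. I'll zoom in.

```bash
cat > h.py <<'E'
import numpy as np,cv2
from cell import manip,camera,get_calibration
def ray(c,u,v,z):
    K,T=c["K"],c["cam_to_world"]; d=T[:3,:3]@np.array([(u-K[0,2])/K[0,0],-(v-K[1,2])/K[1,1],-1]);o=T[:3,3]
    return o+d*(z-o[2])/d[2]
def proj(c,p):
    K,T=c["K"],c["cam_to_world"]; q=T[:3,:3].T@(np.asarray(p,float)-T[:3,3]);q=q/-q[2]
    return np.array([K[0,2]+K[0,0]*q[0],K[1,2]-K[1,1]*q[1]])
E
python3 - <<'E'
import cv2
i=cv2.imread("pics/top0.png")[165:310,130:395]
cv2.imwrite("pics/crop0.png",cv2.resize(i,None,fx=3,fy=3,interpolation=cv2.INTER_CUBIC))
E
```

```text
(no output)
```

View pics/crop0.png

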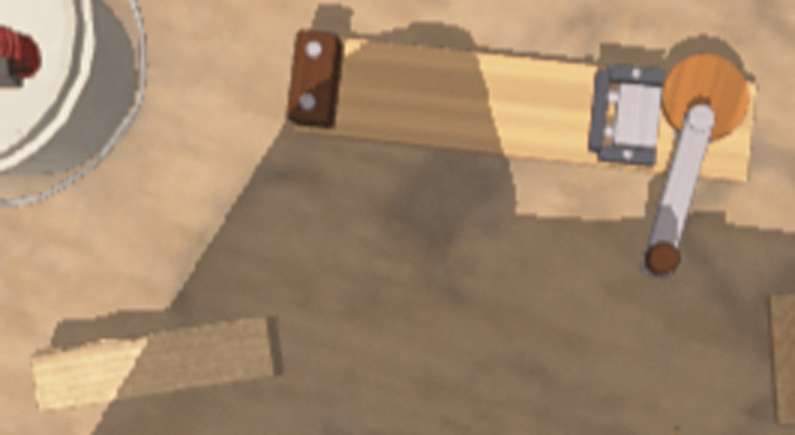

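Crop pixels: offcut top corners (33,353), (268,317), (274,376), (40,411). Stop top corners (298,30), (342,37), (333,127), (290,120). Handle top (662,257). Bed edges run (345,38)–(755,85) and (340,134)–(748,180).

Run:
```python
from h import *
c=get_calibration("top")
f=lambda x,y,z:ray(c,130+x/3,165+y/3,z)[:2].round(1)
o=[f(*p,39) for p in((33,353),(268,317),(274,376),(40,411))]
m=np.mean(o,0);print("off",m,[np.linalg.norm(o[i]-o[i-1]).round(1) for i in range(4)]);d=o[1]+o[2]-o[0]-o[3];print("ang",np.arctan2(d[1],d[0]))
s=[f(*p,51) for p in((298,30),(342,37),(333,127),(290,120))];print("stop",s,[np.linalg.norm(s[i]-s[i-1]).round(1) for i in range(4)])
b=[f(*p,15) for p in((345,38),(755,85),(748,180),(340,134))];print("bed",b)
for i,j in((1,0),(2,3)): d=b[j]-b[i];print(np.arctan2(d[1],d[0]))
print("handle",f(662,257,97), "pivot@60",f(700,117,60),f(700,117,80))
```

```text
off [409.875  44.775] [np.float64(39.2), np.float64(159.0), np.float64(39.9), np.float64(157.8)]
ang -1.3946978560797108
stop [array([637.2, -45.3]), array([633.3, -75.1]), array([572. , -71.3]), array([575.9, -42.3])] [np.float64(61.4), np.float64(30.1), np.float64(61.4), np.float64(29.3)]
bed [array([639.6, -71.4]), array([ 614.5, -359.6]), array([ 547.5, -355.9]), array([571.9, -70.4])]
1.4839232333733654
1.4855394013323744
handle [ 488.5 -291.1] pivot@60 [ 584.3 -317.1] [ 581.5 -315.2]
```

>>> {"fn": "arm_command", "kwargs": {"targets": [{"hand":1,"x":0.0455,"y":-0.015,"z":-0.01},{"hand":1,"x":0.0455,"y":-0.015,"z":-0.01},{"hand":1,"x":0.0455,"y":-0.015,"z":-0.01},{"hand":1,"x":0.0455,"y":-0.015,"z":-0.01},{"hand":1,"x":0.0455,"y":-0.015,"z":-0.01},{"hand":1,"x":0.0455,"y":-0.015,"z":-0.01},{"hand":1,"x":0.0455,"y":-0.015,"z":-0.01},{"hand":1,"x":0.0455,"y":-0.015,"z":-0.01},{"hand":1,"x":0.0455,"y":-0.015,"z":-0.01},{"hand":1,"x":0.0455,"y":-0.015,"z":-0.01}]}}

```text
schema error: expected keys hand, x, y, z, yaw
```

>>> {"fn": "arm_command", "kwargs": {"targets": [{"yaw":-0.15},{"yaw":-0.15},{"yaw":-0.15},{"yaw":-0.15},{"yaw":-0.15},{"yaw":-0.15},{"yaw":-0.15},{"yaw":-0.11},{},{}]}}

```text
schema error: expected keys hand, x, y, z, yaw
```

Run:
```python
from h import *
import pickle
s=manip.read_state();c=get_calibration("wrist");i=camera("wrist")
cv2.imwrite("pics/w1.png",i[:,:,::-1]);pickle.dump(c,open("w1.pkl","wb"))
print(s["clock"],s["eef_pos"],s["eef_rot"],c["cam_to_world"][:3,3])
S=np.array([597,-150]);a=np.array([.0857,.9963])
for n,p in(("seat",(*S,54)),("pivot",(*(S-170*a),60))):print(n,proj(c,p))
```

```text
0.1 [ 178.0474222  -520.1006337   183.43965386] [-3.14052317e+00 -4.19530906e-05  3.29820361e-01] [ 240.0530637  -498.78486342  383.44050355]
seat [ -56.00253488 -662.65432299]
pivot [ 220.19955605 -509.82461318]
```

View pics/w1.png

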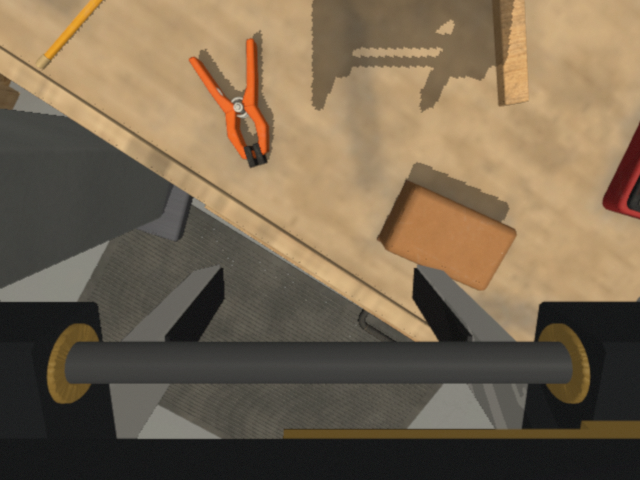

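The wrist camera sits about 65 mm ahead of the TCP along tool +x, and it shows the pliers and the brown block. Every row needs all its keys, so I'll go over the press for a close look.

>>> {"fn": "arm_command", "kwargs": {"targets": [{"hand":1,"x":0.037,"y":-0.02,"z":-0.007,"yaw":0},{"hand":1,"x":0.037,"y":-0.02,"z":-0.007,"yaw":0},{"hand":1,"x":0.037,"y":-0.02,"z":-0.007,"yaw":0},{"hand":1,"x":0.037,"y":-0.02,"z":-0.007,"yaw":0},{"hand":1,"x":0.037,"y":-0.02,"z":-0.007,"yaw":0},{"hand":1,"x":0.037,"y":-0.02,"z":-0.007,"yaw":0},{"hand":1,"x":0.037,"y":-0.02,"z":-0.007,"yaw":0},{"hand":1,"x":0.037,"y":-0.02,"z":-0.007,"yaw":0},{"hand":1,"x":0.037,"y":-0.02,"z":-0.007,"yaw":0},{"hand":1,"x":0,"y":0,"z":0,"yaw":0}]}}

```text
clock: 1.15
eef_pos: [437.2, -239.3, 247.6]
eef_rot: [3.141, -0.001, 0.334]
wrist_force: [0.8, -0.2, 0.3]
finger_gap: 94.0
finger_force: 0.0
```

Run:
```python
from h import *
import pickle
s=manip.read_state();c=get_calibration("wrist");i=camera("wrist")
cv2.imwrite("pics/w2.png",i[:,:,::-1]);pickle.dump(c,open("w2.pkl","wb"))
print(s["clock"],s["eef_pos"],s["eef_rot"],c["cam_to_world"][:3,3])
S=np.array([597,-150]);a=np.array([.0857,.9963])
for n,p in(("seat",(*S,15)),("pivot",(*(S-170*a),60))):print(n,proj(c,p))
```

```text
1.15 [ 437.24534089 -239.2864891   247.55484404] [ 3.14121858e+00 -1.07768932e-03  3.34041467e-01] [ 498.87919308 -217.49485976  447.61753457]
seat [287.40607756  33.52944582]
pivot [445.94395139  98.70121334]
```

View pics/w2.png

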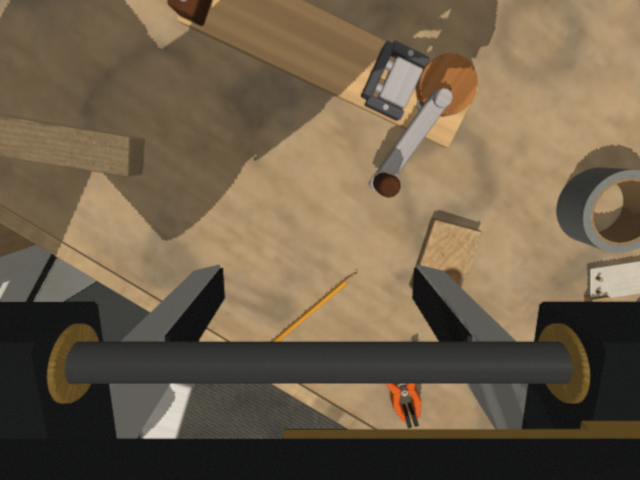

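The wrist view shows the pivot pin at (443,98), the handle top at (387,184), and the bed's near edge from (178,18) to (450,146). The stop's near-inner corner is around (204,23), and the offcut's near end is at (130,135)–(129,175).

Run:
```python
from h import *
import pickle
c=pickle.load(open("w2.pkl","rb"));f=lambda u,v,z:ray(c,u,v,z)[:2].round(1)
print("pivot",[f(443,98,z) for z in(50,60,80)],"handle",f(387,184,97))
b=[f(450,146,15),f(362,108,15),f(178,18,15)];print("bed",b,[np.arctan2(*(b[j]-b[i])[::-1]).round(3) for i,j in((0,1),(0,2),(1,2))])
o=[f(130,135,39),f(129,175,39),f(2,156,39),f(2,117,39)];print("off",o,np.arctan2(*(o[3]-o[0])[::-1]),np.arctan2(*(o[2]-o[1])[::-1]))
u=np.array(o[3])-o[0];u/=np.linalg.norm(u);print("centre",(np.array(o[0])+o[1])/2+80*u)
```

```text
pivot [array([ 584.2, -319. ]), array([ 582.1, -316.4]), array([ 577.8, -311.3])] handle [ 488.6 -288.2]
bed [array([ 548. , -355.3]), array([ 553.5, -249.2]), array([573.9, -39.1])] [np.float64(1.519), np.float64(1.489), np.float64(1.474)]
off [array([446.5, -29.3]), array([405.8, -37.4]), array([381.4,  93. ]), array([420.9,  98.8])] 1.7680417590374382 1.7557738378373564
centre [410.47248634  45.09880857]
```

>>> {"fn": "arm_command", "kwargs": {"targets": [{"hand":1,"x":0.0113,"y":-0.0463,"z":0,"yaw":0},{"hand":1,"x":0.0113,"y":-0.0463,"z":0,"yaw":0},{"hand":1,"x":0.0113,"y":-0.0463,"z":0,"yaw":0},{"hand":1,"x":0.0113,"y":-0.0463,"z":0,"yaw":0},{"hand":1,"x":0.0113,"y":-0.0463,"z":0,"yaw":0},{"hand":1,"x":0.0113,"y":-0.0463,"z":0,"yaw":0},{"hand":1,"x":0,"y":0,"z":0,"yaw":-0.142},{"hand":1,"x":0,"y":0,"z":0,"yaw":-0.142},{"hand":1,"x":0,"y":0,"z":0,"yaw":-0.142},{"hand":1,"x":0,"y":0,"z":0,"yaw":-0.142}]}}

```text
clock: 2.2
eef_pos: [408.8, 41.7, 246.6]
eef_rot: [-3.141, 0.001, 0.903]
wrist_force: [0.5, -0.6, 0.5]
finger_gap: 93.8
finger_force: 0.0
```

>>> {"fn": "arm_command", "kwargs": {"targets": [{"hand":1,"x":0,"y":0,"z":0,"yaw":-0.142},{"hand":1,"x":0,"y":0,"z":0,"yaw":-0.142},{"hand":1,"x":0,"y":0,"z":0,"yaw":-0.142},{"hand":1,"x":0,"y":0,"z":0.03,"yaw":-0.142},{"hand":1,"x":0,"y":0,"z":0.04,"yaw":-0.142},{"hand":1,"x":0,"y":0,"z":0.04,"yaw":-0.142},{"hand":1,"x":0,"y":0,"z":0.04,"yaw":0},{"hand":1,"x":0,"y":0,"z":0,"yaw":0},{"hand":1,"x":0,"y":0,"z":0,"yaw":0}]}}

```text
clock: 3.1
eef_pos: [409.2, 42.0, 97.8]
eef_rot: [-3.141, -0.0, 1.748]
wrist_force: [-0.1, -0.4, 0.3]
finger_gap: 94.2
finger_force: 0.0
```

>>> {"fn": "arm_command", "kwargs": {"targets": [{"hand":1,"x":0.003,"y":0.001,"z":0.03,"yaw":0},{"hand":1,"x":0,"y":0,"z":0.03,"yaw":0},{"hand":1,"x":0,"y":0,"z":0.02,"yaw":0},{"hand":1,"x":0,"y":0,"z":0.01,"yaw":0},{"hand":-0.5,"x":0,"y":0,"z":0,"yaw":0},{"hand":-0.5,"x":0,"y":0,"z":0,"yaw":0},{"hand":-0.5,"x":0,"y":0,"z":0,"yaw":0},{"hand":-0.5,"x":0,"y":0,"z":0,"yaw":0},{"hand":-0.5,"x":0,"y":0,"z":0,"yaw":0},{"hand":-0.5,"x":0,"y":0,"z":0,"yaw":0}], "newtons": 20}}

```text
clock: 4.1
eef_pos: [409.6, 45.7, 7.2]
eef_rot: [3.141, 0.0, 1.75]
wrist_force: [-0.3, -0.1, 0.4]
finger_gap: 48.9
finger_force: 0.0
```

>>> {"fn": "arm_command", "kwargs": {"targets": [{"hand":-0.6,"x":0,"y":0,"z":0,"yaw":0},{"hand":-0.6,"x":0,"y":0,"z":0,"yaw":0},{"hand":-0.6,"x":0,"y":0,"z":0,"yaw":0},{"hand":-0.6,"x":0,"y":0,"z":0,"yaw":0},{"hand":-0.6,"x":0,"y":0,"z":-0.01,"yaw":0},{"hand":-0.6,"x":0,"y":0,"z":-0.03,"yaw":0},{"hand":-0.6,"x":0,"y":0,"z":-0.04,"yaw":0},{"hand":-0.6,"x":0,"y":0,"z":-0.04,"yaw":0},{"hand":-0.6,"x":0,"y":0,"z":0,"yaw":0},{"hand":-0.6,"x":0,"y":0,"z":0,"yaw":0}]}}

```text
clock: 5.1
eef_pos: [409.5, 45.7, 127.3]
eef_rot: [3.14, 0.0, 1.75]
wrist_force: [0.0, -0.4, -1.0]
finger_gap: 41.4
finger_force: 20.0
```

>>> {"fn": "arm_command", "kwargs": {"targets": [{"hand":-0.6,"x":-0.0337,"y":-0.0061,"z":0,"yaw":0},{"hand":-0.6,"x":-0.0337,"y":-0.0061,"z":0,"yaw":0},{"hand":-0.6,"x":-0.0337,"y":-0.0061,"z":0,"yaw":0},{"hand":-0.6,"x":-0.0337,"y":-0.0061,"z":0,"yaw":0},{"hand":-0.6,"x":-0.0337,"y":-0.0061,"z":0,"yaw":0},{"hand":-0.6,"x":-0.0337,"y":-0.0061,"z":0,"yaw":0},{"hand":-0.6,"x":0,"y":0,"z":0,"yaw":0.09},{"hand":-0.6,"x":0,"y":0,"z":0,"yaw":0.09},{"hand":-0.6,"x":0,"y":0,"z":0,"yaw":0.088},{"hand":-0.6,"x":0,"y":0,"z":0,"yaw":0}]}}

```text
clock: 6.1
eef_pos: [408.7, -159.5, 125.5]
eef_rot: [-3.139, -0.001, 1.48]
wrist_force: [0.1, -0.8, -1.3]
finger_gap: 42.0
finger_force: 20.0
```

>>> {"fn": "arm_command", "kwargs": {"targets": [{"hand":-0.6,"x":0.0033,"y":0.025,"z":0,"yaw":0},{"hand":-0.6,"x":0.0033,"y":0.037,"z":0,"yaw":0},{"hand":-0.6,"x":0.0033,"y":0.037,"z":0,"yaw":0},{"hand":-0.6,"x":0.0033,"y":0.037,"z":0,"yaw":0},{"hand":-0.6,"x":0.0033,"y":0.037,"z":0,"yaw":0},{"hand":-0.6,"x":0,"y":0.014,"z":0,"yaw":0},{"hand":-0.6,"x":0,"y":0,"z":0,"yaw":0},{"hand":-0.6,"x":0,"y":0,"z":0,"yaw":0},{"hand":-0.6,"x":0,"y":0,"z":0,"yaw":0}]}}

```text
clock: 7.0
eef_pos: [596.3, -160.0, 126.7]
eef_rot: [-3.141, -0.0, 1.482]
wrist_force: [-0.8, 0.3, -1.1]
finger_gap: 42.0
finger_force: 20.0
```

Run:
```python
from h import *
import pickle
s=manip.read_state();c=get_calibration("wrist");i=camera("wrist")
cv2.imwrite("pics/w3.png",i[:,:,::-1]);pickle.dump(c,open("w3.pkl","wb"))
print(s["clock"],s["eef_pos"],s["eef_rot"],s["finger_gap"])
cv2.imwrite("pics/t3.png",cv2.resize(camera("top")[140:290,190:410,::-1],None,fx=3.5,fy=3.5,interpolation=cv2.INTER_CUBIC))
```

```text
7.0 [ 596.28112457 -159.96544858  126.708268  ] [-3.14081593e+00 -1.48234839e-04  1.48237481e+00] 41.99563782898071
```

View pics/w3.png

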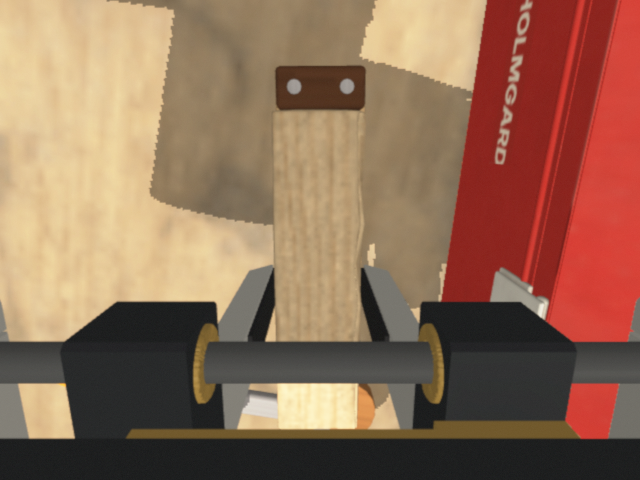

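The wrist view shows the stop's top at (276,66)–(365,66), down to about row 109. The bar lines up square to it, with its end at row 110 and its sides at columns 273 and 364.

Run:
```python
from h import *
import pickle
c=pickle.load(open("w3.pkl","rb"));f=lambda u,v,z:ray(c,u,v,z)[:2].round(1)
print("stop far",f(276,66,51),f(365,66,51),"near",f(276,109,51),f(365,109,51))
print("bar end",f(273,110,158.5),f(364,110,158.5))
```

```text
stop far [578.  -38.9] [637.7 -44.2] near [574.9 -66.4] [636.1 -71.8]
bar end [584.1 -77.5] [622.3 -80.9]
```

View pics/t3.png

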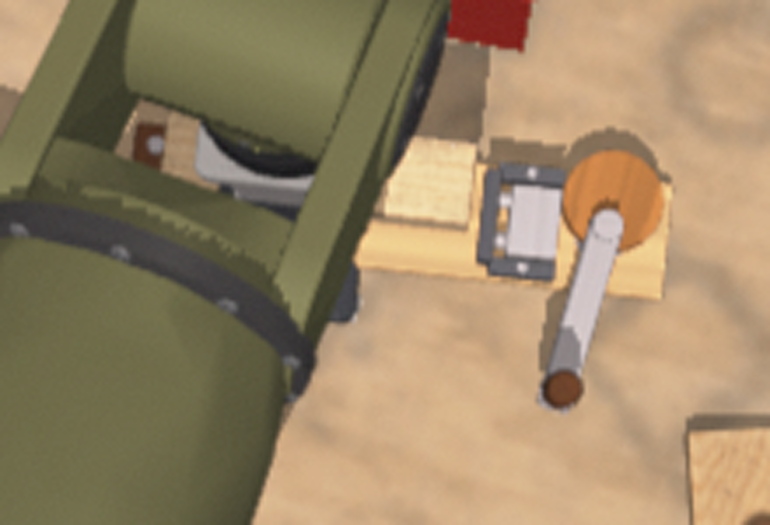

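The top view shows the bar over the bed, clear of the jaw, with the handle still open. The gap at the stop is about 8–10 mm, so I'll lower it.

>>> {"fn": "arm_command", "kwargs": {"targets": [{"hand":-0.6,"x":0,"y":0.001,"z":0.03,"yaw":0},{"hand":-0.6,"x":0,"y":0,"z":0.03,"yaw":0},{"hand":-0.6,"x":0,"y":0,"z":0.02,"yaw":0},{"hand":-0.6,"x":0,"y":0,"z":0.015,"yaw":0},{"hand":-0.6,"x":0,"y":0,"z":0.005,"yaw":0},{"hand":-0.6,"x":0,"y":0,"z":0.003,"yaw":0},{"hand":-0.6,"x":0,"y":0,"z":0,"yaw":0},{"hand":-0.6,"x":0,"y":0,"z":0,"yaw":0}]}}

```text
clock: 7.9
eef_pos: [598.7, -160.2, 24.9]
eef_rot: [3.14, 0.0, 1.482]
wrist_force: [-0.8, -0.0, -1.0]
finger_gap: 42.0
finger_force: 20.0
```

>>> {"fn": "arm_command", "kwargs": {"targets": [{"hand":-0.6,"x":0,"y":-0.001,"z":0.002,"yaw":0},{"hand":-0.6,"x":0,"y":0,"z":0,"yaw":0},{"hand":0.3,"x":0,"y":0,"z":0,"yaw":0},{"hand":0.4,"x":0,"y":0,"z":0,"yaw":0},{"hand":0.4,"x":0,"y":0,"z":0,"yaw":0},{"hand":0.4,"x":0,"y":0,"z":0,"yaw":0},{"hand":0.4,"x":0,"y":0,"z":0,"yaw":0},{"hand":0.4,"x":0,"y":0,"z":0,"yaw":0},{"hand":0.4,"x":0,"y":0,"z":0,"yaw":0},{"hand":0.4,"x":0,"y":0,"z":0,"yaw":0}]}}

```text
clock: 8.9
eef_pos: [597.2, -160.0, 22.0]
eef_rot: [3.142, -0.0, 1.482]
wrist_force: [-0.6, -0.2, 0.0]
finger_gap: 65.9
finger_force: 0.0
```

>>> {"fn": "arm_command", "kwargs": {"targets": [{"hand":0.4,"x":0,"y":0,"z":-0.02,"yaw":0},{"hand":0.4,"x":0,"y":0,"z":-0.04,"yaw":0},{"hand":0.4,"x":0,"y":0,"z":-0.04,"yaw":0},{"hand":0.4,"x":0,"y":0,"z":-0.04,"yaw":0},{"hand":0.4,"x":0,"y":0,"z":-0.02,"yaw":0},{"hand":0.6,"x":-0.0347,"y":-0.0243,"z":0,"yaw":0},{"hand":0.6,"x":-0.0347,"y":-0.0243,"z":0,"yaw":0},{"hand":0.6,"x":-0.0347,"y":-0.0243,"z":0,"yaw":0},{"hand":0.6,"x":-0.0347,"y":-0.0243,"z":0,"yaw":0},{"hand":0.6,"x":0,"y":0,"z":0,"yaw":0}]}}

```text
clock: 9.9
eef_pos: [485.5, -292.7, 182.2]
eef_rot: [-3.141, 0.001, 1.478]
wrist_force: [0.7, 0.1, 0.1]
finger_gap: 75.0
finger_force: 0.0
```

Run:
```python
from h import *
import pickle
s=manip.read_state();c=get_calibration("wrist");i=camera("wrist")
cv2.imwrite("pics/w4.png",i[:,:,::-1]);pickle.dump(c,open("w4.pkl","wb"))
print(s["clock"],s["eef_pos"],s["eef_rot"],s["finger_gap"])
```

```text
9.9 [ 485.50091948 -292.6835208   182.17869341] [-3.14142138e+00  6.15184986e-04  1.47763010e+00] 74.97713558174287
```

View pics/w4.png

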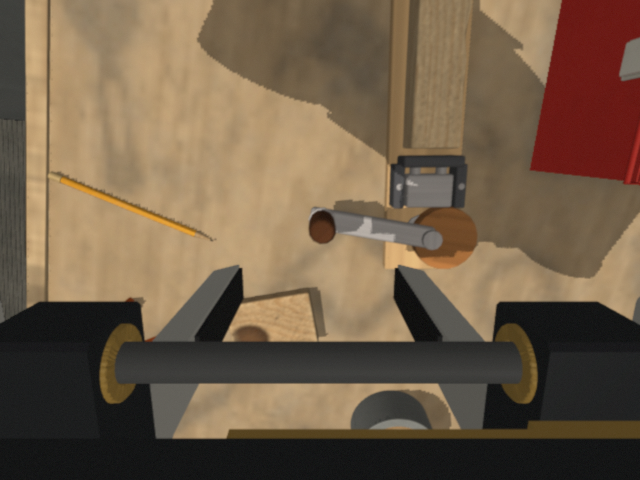

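The bar lies on the bed against the jaw side, with its end at row 150. The handle top is at (322,226) and the pivot pin at (432,238).

Run:
```python
from h import *
import pickle
c=pickle.load(open("w4.pkl","rb"));f=lambda u,v,z:ray(c,u,v,z)[:2].round(1)
print("handle",f(322,226,97),"pivot",[f(432,238,z) for z in(47,55,60)])
print("bar end",f(412,149,54),f(464,152,54),f(416,0,54),f(468,0,54))
```

```text
handle [ 488.7 -286.1] pivot [array([ 586.5, -316.8]), array([ 584.2, -314.6]), array([ 582.8, -313.3])]
bar end [ 569.6 -236.2] [ 613.2 -242.7] [ 576.8 -124.1] [ 616.8 -127.8]
```

>>> {"fn": "arm_command", "kwargs": {"targets": [{"hand":0.6,"x":0,"y":0,"z":0,"yaw":0.145},{"hand":0.6,"x":0,"y":0,"z":0,"yaw":0.145},{"hand":0.6,"x":0,"y":0,"z":0,"yaw":0.145},{"hand":0.6,"x":0,"y":0,"z":0,"yaw":0.145},{"hand":0.6,"x":0,"y":0,"z":0,"yaw":0.145},{"hand":0.6,"x":0,"y":0,"z":0,"yaw":0.145},{"hand":0.6,"x":0,"y":0,"z":0,"yaw":0.145},{"hand":0.6,"x":0,"y":0,"z":0,"yaw":0.145},{"hand":0.6,"x":0,"y":0,"z":0,"yaw":0.145},{"hand":0.6,"x":0,"y":0,"z":0,"yaw":0.145}]}}

```text
clock: 10.95
eef_pos: [488.9, -288.5, 181.9]
eef_rot: [-3.141, -0.0, 0.027]
wrist_force: [0.2, 0.9, -0.5]
finger_gap: 75.6
finger_force: 0.0
```

>>> {"fn": "arm_command", "kwargs": {"targets": [{"hand":0.6,"x":0,"y":0,"z":0,"yaw":0.145},{"hand":0.6,"x":0,"y":0,"z":0,"yaw":0.145},{"hand":0.6,"x":0.002,"y":-0.004,"z":0,"yaw":0},{"hand":0.6,"x":0,"y":0,"z":0,"yaw":0},{"hand":0.6,"x":0,"y":0,"z":0,"yaw":0}]}}

```text
clock: 11.45
eef_pos: [491.4, -285.7, 181.9]
eef_rot: [-3.142, 0.0, -0.254]
wrist_force: [-0.3, -0.7, 0.8]
finger_gap: 75.0
finger_force: 0.0
```

>>> {"fn": "arm_command", "kwargs": {"targets": [{"hand":0.6,"x":-0.002,"y":0.003,"z":0.03,"yaw":0},{"hand":0.6,"x":0,"y":0,"z":0.03,"yaw":0},{"hand":0.6,"x":0,"y":0,"z":0.03,"yaw":0},{"hand":0.6,"x":0,"y":0,"z":0.02,"yaw":0},{"hand":0.6,"x":0,"y":0,"z":0.011,"yaw":0},{"hand":-0.9,"x":0,"y":0,"z":0,"yaw":0},{"hand":-0.9,"x":0,"y":0,"z":0,"yaw":0},{"hand":-0.9,"x":0,"y":0,"z":0,"yaw":0},{"hand":-0.9,"x":0,"y":0,"z":0,"yaw":0},{"hand":-0.9,"x":0,"y":0,"z":0,"yaw":0}], "newtons": 25}}

```text
clock: 12.45
eef_pos: [488.6, -288.7, 61.6]
eef_rot: [3.141, -0.001, -0.258]
wrist_force: [-0.0, 1.0, 0.3]
finger_gap: 38.6
finger_force: 0.0
```

>>> {"fn": "arm_command", "kwargs": {"targets": [{"hand":-0.9,"x":0,"y":0,"z":0,"yaw":0},{"hand":-0.9,"x":0,"y":0,"z":0,"yaw":0},{"hand":-0.9,"x":0,"y":0,"z":0,"yaw":0},{"hand":-0.9,"x":0,"y":0,"z":0,"yaw":0},{"hand":-0.9,"x":0,"y":0,"z":0,"yaw":0}]}}

```text
clock: 12.95
eef_pos: [487.8, -290.4, 61.2]
eef_rot: [3.139, -0.0, -0.259]
wrist_force: [-4.3, -11.3, -0.6]
finger_gap: 20.9
finger_force: 25.0
```

>>> {"fn": "arm_command", "kwargs": {"targets": [{"hand":-0.9,"x":0.0005,"y":0.01,"z":0,"yaw":-0.1},{"hand":-0.9,"x":0.0005,"y":0.01,"z":0,"yaw":-0.1},{"hand":-0.9,"x":0.0005,"y":0.01,"z":0,"yaw":-0.1},{"hand":-0.9,"x":0.0005,"y":0.01,"z":0,"yaw":-0.1},{"hand":-0.9,"x":0.0005,"y":0.01,"z":0,"yaw":-0.1},{"hand":-0.9,"x":0,"y":0,"z":0,"yaw":0},{"hand":-0.9,"x":0,"y":0,"z":0,"yaw":0}]}}

```text
clock: 13.65
eef_pos: [486.6, -338.8, 61.1]
eef_rot: [-3.141, 0.003, 0.241]
wrist_force: [-11.3, -1.9, 7.7]
finger_gap: 20.8
finger_force: 25.0
```

>>> {"fn": "arm_command", "kwargs": {"targets": [{"hand":-0.9,"x":-0.0005,"y":0.01,"z":0,"yaw":-0.1},{"hand":-0.9,"x":0.0005,"y":0.01,"z":0,"yaw":-0.1},{"hand":-0.9,"x":0.0005,"y":0.01,"z":0,"yaw":-0.1},{"hand":-0.9,"x":0.0005,"y":0.01,"z":0,"yaw":-0.1},{"hand":-0.9,"x":0.0005,"y":0.01,"z":0,"yaw":-0.1},{"hand":-0.9,"x":0,"y":0,"z":0,"yaw":0},{"hand":-0.9,"x":0,"y":0,"z":0,"yaw":0}]}}

```text
clock: 14.35
eef_pos: [509.1, -383.5, 61.2]
eef_rot: [-3.141, 0.003, 0.741]
wrist_force: [-9.9, -6.0, 3.9]
finger_gap: 21.0
finger_force: 25.0
```

>>> {"fn": "arm_command", "kwargs": {"targets": [{"hand":-0.9,"x":-0.0005,"y":0.01,"z":0,"yaw":-0.1},{"hand":-0.9,"x":0,"y":0.01,"z":0,"yaw":-0.1},{"hand":-0.9,"x":0.0005,"y":0.01,"z":0,"yaw":-0.1},{"hand":-0.9,"x":0.0005,"y":0.01,"z":0,"yaw":-0.1},{"hand":-0.9,"x":0.0005,"y":0.01,"z":0,"yaw":-0.1},{"hand":-0.9,"x":0,"y":0,"z":0,"yaw":0},{"hand":-0.9,"x":0,"y":0,"z":0,"yaw":0}]}}

```text
clock: 15.05
eef_pos: [550.1, -411.8, 61.2]
eef_rot: [-3.141, 0.002, 1.241]
wrist_force: [-6.0, -6.8, 2.6]
finger_gap: 20.6
finger_force: 25.0
```

>>> {"fn": "arm_command", "kwargs": {"targets": [{"hand":-0.9,"x":0,"y":0.01,"z":0,"yaw":-0.1},{"hand":-0.9,"x":0.0005,"y":0.01,"z":0,"yaw":-0.1},{"hand":-0.9,"x":0,"y":0.005,"z":0,"yaw":-0.05},{"hand":-0.9,"x":0,"y":0,"z":0,"yaw":0},{"hand":-0.9,"x":0,"y":0,"z":0,"yaw":0},{"hand":-0.9,"x":0,"y":0,"z":0,"yaw":0}]}}

```text
clock: 15.65
eef_pos: [574.4, -417.5, 61.3]
eef_rot: [-3.142, 0.002, 1.491]
wrist_force: [-4.1, -7.1, 2.0]
finger_gap: 20.9
finger_force: 25.0
```

Run:
```python
from h import *
import pickle
from scipy.optimize import least_squares
s=manip.read_state();c=get_calibration("wrist");i=camera("wrist")
cv2.imwrite("pics/w5.png",i[:,:,::-1]);pickle.dump(c,open("w5.pkl","wb"))
print(s["clock"],s["eef_pos"],s["eef_rot"],s["finger_gap"],s["wrist_force"])
P=np.array([[488.2,-290.4],[486.6,-338.8],[509.1,-383.5],[550.1,-411.8],s["eef_pos"][:2]])
r=least_squares(lambda q:np.hypot(*(P-q).T)-100,[584,-317]);d=r.x-P;print(r.x,r.fun.round(2),np.arctan2(d[:,1],d[:,0]).round(3))
```

```text
15.65 [ 574.41437266 -417.52792343   61.25924493] [-3.14151663e+00  2.34322743e-03  1.49087747e+00] 20.92040755049662 [-4.05812111 -7.07072017  1.97790945]
[ 584.41656322 -317.90448181] [ 0.07  0.02 -0.12 -0.03  0.12] [-0.278  0.21   0.717  1.22   1.471]
```

View pics/w5.png

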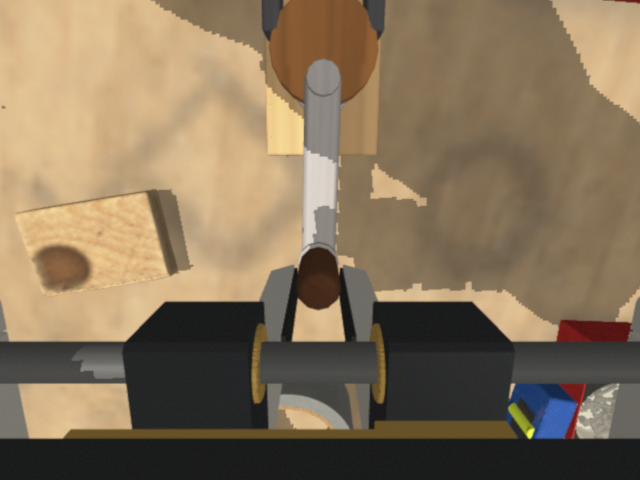

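The lever is in line with the bed, with the handle in the fingers at (318,278). The circle fit puts the lever at about 1.75 rad. One last look from above at the bar.

Run:
```python
from h import *
cv2.imwrite("pics/t5.png",cv2.resize(camera("top")[150:290,190:400,::-1],None,fx=3.5,fy=3.5,interpolation=cv2.INTER_CUBIC))
s=manip.read_state();print(s["clock"],s["finger_force"],s["qd"].round(3))
```

```text
15.75 25.000324929133058 [-0.001  0.001  0.001  0.001 -0.002 -0.   ]
```

View pics/t5.png

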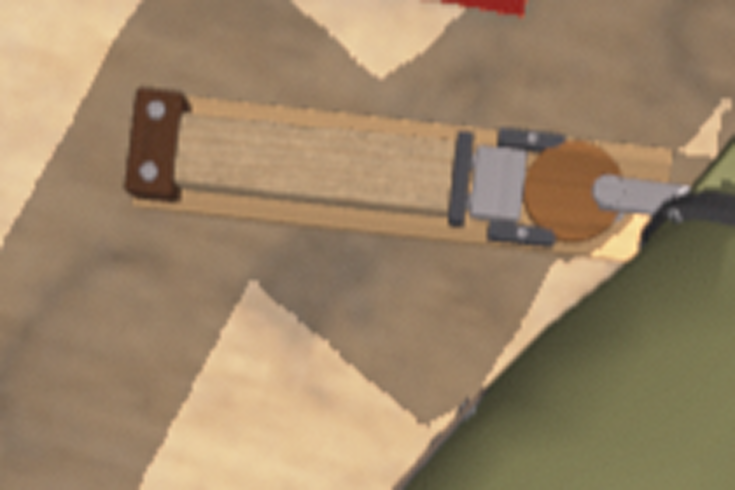

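The bar is centred, square and flush against the stop (column 180), and the jaw is pressed against it at column 452.

```bash
python3 -c "
from cell import manip
print(manip.sign_off())"
```

```text
the job is handed in; nothing more can be done
None
```

The long offcut is clamped on the press bed, square and flush against the stop in the last top view, with the lever held by its handle at about 1.75 rad; I've handed the job in, but no verdict came back.

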